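Take a stud out of the T-track and show its foot to the inspection camera

ROBOT

A 6-joint arm with a two-finger parallel gripper is mounted at the origin on a cart in front of the work surface, level with it; the furniture and walls round the work are solid. World frame = base frame: x ahead of the robot, y to its left, z up, the work surface at z = 0. Lengths are in m, angles in rad, forces in N, time in s.
With the tool pointing down it reaches from about 0.3 to 0.875 m from the base axis. Payload 6.4 kg.
Tool frame: the origin (TCP) lies at the very end of the fingers, on their centre line; the grasp point (between the pads) lies ctrl.pinch_z behind it (ctrl.pinch_z is the distance from the TCP to the grasp point, in m); y points along the fingers, z is the direction in which the jaws open and shut, and the axes are right-handed (so a half turn about y gives the same grasp; the last joint's range is limited). The gripper opens to 85 mm and grips with 20 to 120 N. Pads are 22 mm wide; open, the fingers measure 114 mm over their backs; the gripper's body (76 mm by 85 mm) begins 54 mm behind the grasp point. The pads swing forward as they close: fully open they stand 13 mm farther back than shut.
Start: joints at [0.93, 0.181, 1.607, -0, 1.354, -0.206], TCP at [0.242, 0.522, 0.231] pointing down, gripper open.
Joint ranges: [-2.99, 2.99], [-0.89, 2.07], [0.3, 2.58], [-1.14, 4.28], [0, 2.63], [-3.12, 3.12]. Speed limits (rad/s): [2.57, 2.57, 3.01, 3.14, 3.14, 3.14].

INTERFACE

Orientations are given as a unit quaternion [w, x, y, z].
In Python, from bench import ctrl gives the robot as it stands.
- The arm moves only by the shell command python3 -m pendant 'ROWS'. ROWS is JSON, one flat list of numbers, 7 for each row, row after row: the shift along the world's x, y, z in m, then the turn, a rotation vector about the world's x, y, z in degrees, then the finger opening in m, from 0 to 0.0854. In form: [tx, ty, tz, rx, ry, rz, hand, tx, ty, tz, rx, ry, rz, hand, ...]. A call has 1 to 12 rows; each row shifts and turns the commanded pose from where the row before left it; what a row does not reach is not made up. A row lasts 1/8 s, in which the tool goes at most 62.5 mm and 10.7 degrees, less where a joint would pass 70% of its speed; a pose out of reach is approached as far as the arm can. A call with a gripper value outside its range is refused whole. The fingers move at their own pace and stop on an object; the grip force is fixed at half the most. Time passes only in rows, so rows that do not move let the fingers close. It gives the time, the measured TCP pose, the force and the opening at its end, in the units of the state.
- ctrl.get_obs(): the state, without advancing time (a new reading comes with each control period).
- ctrl.camera(name): name is "scene" or "side" or "wrist"; returns the picture (384x512x3 uint8, red, green, blue); there is no depth.
- ctrl.camera_info(name): a dict with "fx", "fy", "cx", "cy" (pixels), "k1" (the pictures are not rectified: a ray, as slopes to the right and down, at radius r is drawn at 1 + k1 r^2 times it, then the intrinsics apply), "origin" and "rotation" of the camera in the world; the wrist camera has in their place "tool_from_camera" (4x4, takes a point from camera to tool coordinates, whose origin is the TCP and whose axes are the tool frame's). Camera axes: x right, y down, z forward; pixel columns grow to the right and rows downward; lengths in m; the calibration is good to about 2 mm. A picture is of the moment at which its call begins: read the wrist's pose just before it. camera_info takes no time and is no camera call.
- ctrl.hand_in(): hands the job in, once; it reports no verdict.
Trained networks look in the newest picture that a camera, given by its name, has taken for a name from the list of things; names that differ only in an ending like _2 or _b are one class to them, and where a whole thing is asked for, a point or a joint stands for the part that bears it (a point fixed in the world has none). Each returns a list of dicts, best first, with "score" (0 to 1); they miss things now and then, are a little off and sometimes report something else, mostly with a low value. They report only what shows in the picture. A call takes as long as a camera call.
- ctrl.silhouettes(target, camera): "mask" (384x512 bool, what is visible of it) and "bbox" ([left, top, right, bottom] in pixels, round what is visible of it).
The state is a dict: "time_s": time; "q": joint angles; "dq": joint speeds; "joint_efforts": joint torques, N m; "eef_pos": TCP position; "eef_rot": TCP orientation; "wrist_force": force on the tool from outside, world axes, zero at the start; "torque": the same for the moment, N m; "opening": opening from 0.0 (shut) to 1.0 (fully open).
Only numpy, scipy, OpenCV 4.12 (cv2) and the standard library are available. Lean on these libraries where they do the work, as an engineer would, in place of code of your own. Each camera call takes 0.05 s, during which the arm holds its last target.

TASK

Slide the T-track stud with the bar-shaped head along its slot to the gap in the middle where the track's lips are cut away, lift it out there, and hold it up to the small inspection camera with its round foot towards the lens: centred and square to the lens, the underside of the foot 70 mm in front of the glass. Finish with the gripper still holding it there, still and in the air. Leave the round-headed stud in its place in the track, do not touch the camera, and leave the things lying about where they are.

Things in the scene. Friction and masses are not known exactly. Their poses are not given: they have to be found in the camera images.
- track: Fixed aluminium T-track on a plywood board, 320 (y) x 84 (x) x 32 mm; place and yaw vary. Origin: centre of the board's underside, z up. Channel 34 mm wide, closed at both ends, floor 18 mm above the origin. Lips 27 to 32 mm up leave a 16 mm slot along y at x = 0; from y = -20 to +20 mm they are cut away: only in this gap can a stud's foot pass upwards.
- bar_stud_head (a point): Centre of the black bar-shaped head of the stud to be shown: 46 mm long (y axis), 16 mm wide (x axis, the way to grip it), 24 mm high; 53 mm above the underside of the stud's foot. z is the stud's axis, from foot to head. At the start the head's long way lies within about 0.45 rad of the slot.
- bar_stud_foot (a point): Centre of the underside of that stud's foot; axes as for its head (z from foot to head).
- bar_stud: That stud, loose, 65 mm high, about 0.12 kg (varies): round steel foot 28 mm across and 5 mm thick, shank 10 mm across, head. Origin: centre of the foot's underside. It stands on the channel floor 65 to 105 mm from the middle of the track, on either side, foot under the lips (there it can rise 4 mm and move 3 mm sideways).
- round_stud_centre (a point): Middle of the other stud, same foot and shank, 65 mm high, but with a round knob 32 mm across; it stands in the track on the other side of the gap and must stay there. 33 mm above the underside of its foot; z up.
- camera_stand: Fixed inspection camera on a steel base 90 x 80 mm, with its leaning grey body; about 95 mm high in all; its place and yaw vary. Origin at the centre of the underside of the base; z up.
- camera_lens (a point): Centre of the front glass of the camera's lens (a black barrel 34 mm across), about 87 mm above the bench. Its z axis is the optical axis, pointing out of the lens: 30 degrees off vertical, leaning towards the camera's front (about towards the robot, yaw within 0.4 rad).
- camera_focus (a point): The point on the optical axis 70 mm in front of the front glass, about 148 mm above the bench, where the centre of the underside of the foot belongs; z axis along the optical axis, away from the lens. For the foot to be square to the lens the stud's z axis is parallel to it.
- offcut: Bystander: small pine offcut 40 x 50 x 20 mm, lying between track and camera; origin under its centre.
- sanding_block: Bystander: brown cork sanding block 60 x 105 x 29 mm; origin under its centre.
- pencil: Bystander: red pencil 128 mm long, 8 mm thick, beyond the right end of the track; origin under its centre.
- screwdriver: Bystander: red-handled screwdriver 195 mm long, 25 mm high, right of the track; origin under its centre.
- half_log: Bystander: split half log 142 x 71 x 42 mm, right and behind the track; origin under its centre.
- pliers: Bystander: red-handled pliers 171 x 59 x 12 mm, left of the camera; origin under their centre.

How it is judged:
By the outcome, as a careful person would: the job done as asked, in the order asked, and still so for the second after the job is handed in, while the arm keeps its last pose, push and grip.
It also fails if it takes over 51 s, if anything falls off the work surface, if the arm or the gripper's body presses on something with over 40 N, if the wrist force passes 120 N, or if a joint passes its speed limit or range.

## Working session

There is one attempt and no reset: what is moved stays moved. The work goes in short steps, Python scripts to look and compute and a shell command to move; the robot and the scene stay as the last step left them, time stands still between calls to the robot, and variables do not carry over. Pictures are saved under pics/ and viewed, and the job is handed in when it is done.

```bash
ls; mkdir -p pics
python3 - <<'E'
from bench import ctrl
import cv2
print(ctrl.get_obs(), ctrl.pinch_z)
for n in ("scene","side","wrist"):
    im=ctrl.camera(n); cv2.imwrite(f"pics/{n}0.png",im[:,:,::-1]); print(n,ctrl.camera_info(n))
E
```

```text
pics
{'time_s': 0.0, 'q': array([ 9.29672793e-01,  1.81537388e-01,  1.60795919e+00, -4.80790760e-06,
        1.35381164e+00, -2.06293939e-01]), 'dq': array([ 0.00018845,  0.00058098, -0.00012658, -0.0003384 , -0.00013534,
       -0.00053727]), 'joint_efforts': array([-5.70202264e-04, -4.44888103e+01, -3.51327789e+01, -4.84282245e-04,
        9.44614818e-03, -1.27859400e-05]), 'eef_pos': array([0.24187959, 0.52106442, 0.2304098 ]), 'eef_rot': array([-0.68990656,  0.69101374, -0.15277463,  0.1522789 ]), 'wrist_force': array([ 0.27140058, -0.29104673, -0.28220107]), 'torque': array([-0.03427317, -0.00569251, -0.01467976]), 'opening': 1.002138418166989} 0.0187
scene {'fx': 393.9326474094167, 'fy': 393.9326474094167, 'cx': 256.6789991975425, 'cy': 190.62641175480704, 'k1': -0.12673483081344694, 'origin': array([-0.28323548, -0.54496848,  1.55620958]), 'rotation': array([-0.23584603,  0.83964956, -0.47026463,  0.13496829])}
side {'fx': 367.56427314114956, 'fy': 367.56427314114956, 'cx': 255.2323821947717, 'cy': 190.77730115724233, 'k1': -0.05037313597176053, 'origin': array([ 0.06579613, -1.2206316 ,  0.58266206]), 'rotation': array([-0.5560163 ,  0.81270369, -0.14349601,  0.09883056])}
wrist {'fx': 298.96062751273064, 'fy': 298.96062751273064, 'cx': 256.079522612981, 'cy': 187.3590812706318, 'k1': 0.009076871026235405, 'tool_from_camera': array([[-1.98814413e-04,  9.52087295e-01,  3.05826327e-01,
        -7.86039973e-02],
       [ 1.69770971e-04, -3.05826297e-01,  9.52087311e-01,
        -1.41457246e-01],
       [ 9.99999966e-01,  2.41209112e-04, -1.00834109e-04,
        -1.71157367e-04],
       [ 0.00000000e+00,  0.00000000e+00,  0.00000000e+00,
         1.00000000e+00]])}
```

View pics/scene0.png

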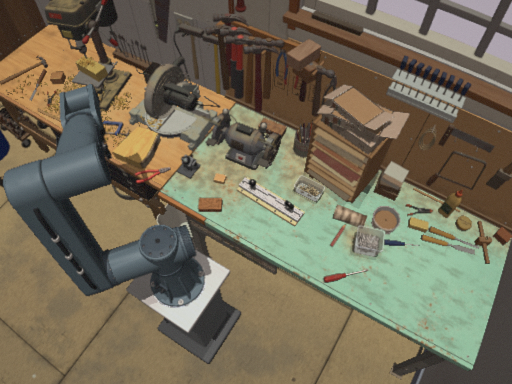

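View pics/side0.png

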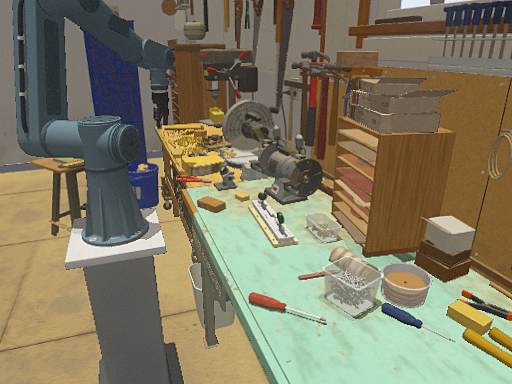

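View pics/wrist0.png

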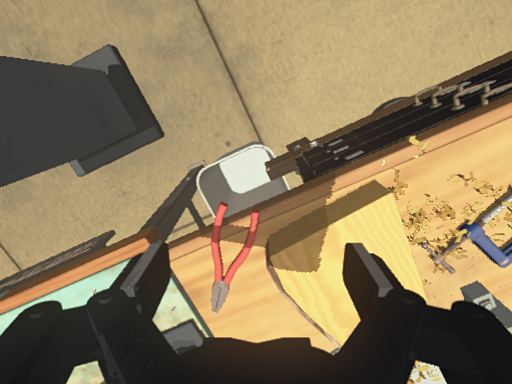

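The scene picture shows the track around (270,200), with two dark studs at about (252,184) and (290,205). The camera stand is near (190,163). Next I'll localise them with the networks.

```bash
cat > h.py <<'E'
import numpy as np, cv2
from bench import ctrl
from scipy.spatial.transform import Rotation as R
def quat(q): return R.from_quat([q[1],q[2],q[3],q[0]])
def cam(name,obs=None):
    i=ctrl.camera_info(name)
    if name=="wrist":
        T=i["tool_from_camera"]; o=obs or ctrl.get_obs()
        Rt=quat(o["eef_rot"]).as_matrix()
        Rw=Rt@T[:3,:3]; p=np.array(o["eef_pos"])+Rt@T[:3,3]
    else: Rw=quat(i["rotation"]).as_matrix(); p=np.array(i["origin"])
    return i,Rw,p
def project(c,P):
    i,Rw,p=c; q=(np.atleast_2d(P)-p)@Rw; s=q[:,:2]/q[:,2:]
    r2=(s**2).sum(1,keepdims=True); s=s*(1+i["k1"]*r2)
    return s*[i["fx"],i["fy"]]+[i["cx"],i["cy"]]
def ray(c,uv):
    i,Rw,p=c; d=(np.atleast_2d(uv)-[i["cx"],i["cy"]])/[i["fx"],i["fy"]]; s=d.copy()
    for _ in range(20): s=d/(1+i["k1"]*(s**2).sum(1,keepdims=True))
    v=np.c_[s,np.ones(len(s))]@Rw.T; return p,v/np.linalg.norm(v,axis=1,keepdims=True)
def plane(c,uv,z):
    p,v=ray(c,uv); return p+v*((z-p[2])/v[:,2:])
def tri(rays):
    A=np.zeros((3,3));b=np.zeros(3)
    for p,v in rays:
        M=np.eye(3)-np.outer(v,v);A+=M;b+=M@p
    X=np.linalg.solve(A,b); return X,[np.linalg.norm((np.eye(3)-np.outer(v,v))@(X-p)) for p,v in rays]
E
python3 - <<'E'
from h import *
for n in ("scene","side"):
    im=ctrl.camera(n)
    c=cam(n)
    for t in ("track","bar_stud","bar_stud_head","round_stud_centre","camera_stand","camera_lens","offcut","sanding_block","pliers"):
        for s in ctrl.silhouettes(t,n)[:2]:
            ys,xs=np.nonzero(s["mask"]); 
            if len(xs)==0: continue
            z={"track":.03,"bar_stud":.05,"bar_stud_head":.071,"camera_stand":.045}.get(t,.03)
            m=[xs.mean(),ys.mean()]
            print(n,t,round(s["score"],2),s["bbox"],len(xs),np.round(m,1),np.round(plane(c,m,z)[0],3))
    # zoom
    for tag,(x0,y0,w,h) in {"scene":[(160,140,160,100)],"side":[(190,160,130,100)]}.items() if 0 else []: pass
    x0,y0,w,h=(160,130,160,110) if n=="scene" else (190,155,130,100)
    cv2.imwrite(f"pics/{n}z.png",cv2.resize(im[y0:y0+h,x0:x0+w,::-1],None,fx=5,fy=5,interpolation=cv2.INTER_CUBIC))
print(ctrl.get_obs()["time_s"])
E
```

```text
scene track 0.83 [240.3, 180.7, 304.5, 226.0] 1081 [270.2 201.4] [ 0.503 -0.144  0.03 ]
scene bar_stud 0.62 [239.2, 183.0, 307.3, 225.6] 1078 [269.9 201.3] [ 0.493 -0.148  0.05 ]
scene bar_stud 0.54 [282.4, 199.8, 293.7, 213.6] 70 [288.6 205.5] [ 0.517 -0.229  0.05 ]
scene bar_stud_head 0.6 [249.3, 178.1, 255.2, 189.3] 31 [252.  183.1] [ 0.521 -0.038  0.071]
scene bar_stud_head 0.51 [282.6, 200.7, 295.5, 212.4] 74 [288.5 205.6] [ 0.505 -0.233  0.071]
scene round_stud_centre 0.37 [245.7, 181.1, 257.5, 189.3] 40 [251.8 182.8] [ 0.544 -0.022  0.03 ]
scene camera_stand 0.77 [175.6, 155.8, 203.5, 175.0] 295 [187.7 166.1] [0.458 0.279 0.045]
scene camera_lens 0.59 [213.7, 170.3, 228.4, 185.8] 111 [219.4 178. ] [0.488 0.12  0.03 ]
scene camera_lens 0.41 [180.8, 155.0, 195.0, 166.4] 90 [188.3 160.1] [0.495 0.306 0.03 ]
scene offcut 0.48 [216.1, 172.3, 225.7, 184.9] 90 [219.3 178.4] [0.486 0.119 0.03 ]
scene offcut 0.42 [333.1, 207.0, 363.8, 224.7] 457 [348.9 215.9] [ 0.621 -0.478  0.03 ]
scene sanding_block 0.55 [198.5, 203.0, 219.3, 209.6] 328 [209.4 204.6] [0.347 0.078 0.03 ]
scene pliers 0.73 [135.8, 167.1, 169.5, 181.3] 112 [152.  173.3] [0.343 0.407 0.03 ]
side track 0.55 [248.9, 201.7, 300.9, 248.5] 1160 [271.8 225. ] [ 0.498 -0.201  0.03 ]
side bar_stud 0.41 [273.9, 209.8, 282.5, 234.9] 130 [280.3 220.8] [ 0.52  -0.219  0.05 ]
side round_stud_centre 0.4 [259.0, 191.0, 265.3, 209.1] 73 [261.9 197.8] [0.553 0.034 0.03 ]
side camera_stand 0.7 [213.2, 167.8, 239.6, 188.3] 304 [225.9 179.5] [0.467 0.251 0.045]
side sanding_block 0.89 [197.4, 196.8, 226.1, 212.4] 337 [211.3 203.8] [0.35  0.043 0.03 ]
side sanding_block 0.59 [275.8, 212.9, 281.6, 232.9] 85 [280.1 220.7] [ 0.537 -0.18   0.03 ]
side pliers 0.53 [178.1, 176.1, 210.6, 182.4] 101 [189.8 178.4] [0.328 0.363 0.03 ]
1.15
```

View pics/scenez.png

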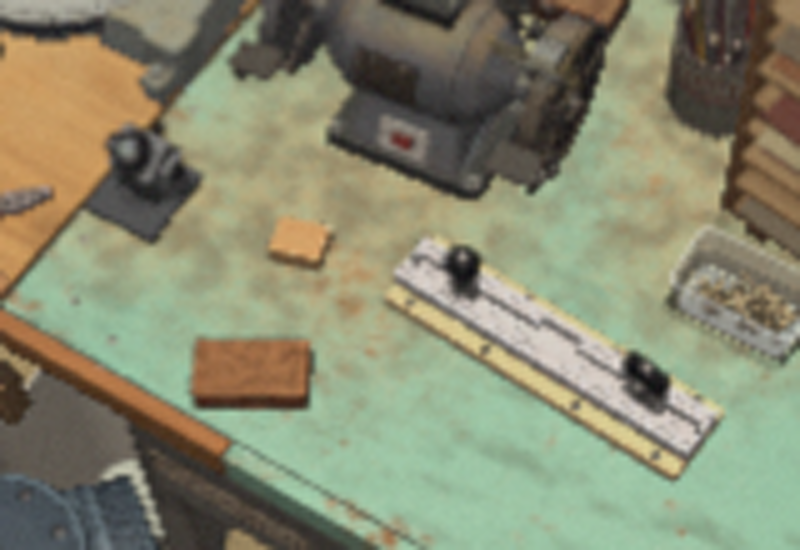

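View pics/sidez.png

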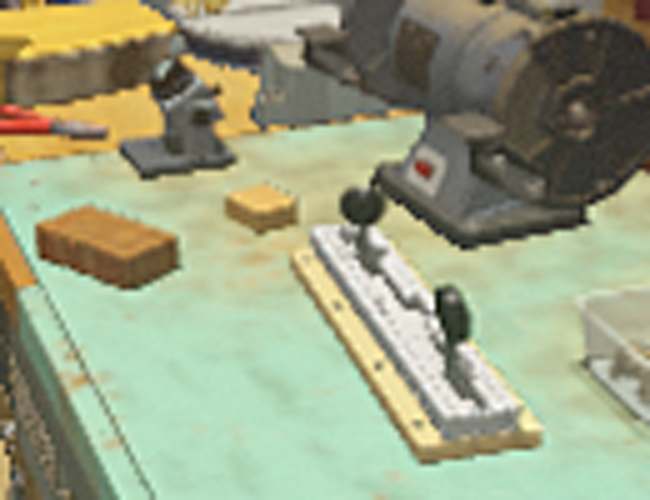

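The bar head is at right (scene ≈(288,205)) and the round knob at left (≈(252,183)). The lens barrel is at about (187,160). I'll bring the wrist camera over them, starting with the camera stand.

Run:
```python
from h import *
o=ctrl.get_obs(); Rt=quat(o["eef_rot"]).as_matrix(); print(np.round(Rt,3))
c=cam("wrist",o); print(np.round(c[2],3), np.round(c[1][:,2],3))
```

```text
[[ 0.907  0.     0.421]
 [-0.421  0.     0.907]
 [ 0.    -1.     0.   ]]
[0.171 0.554 0.373] [ 0.277 -0.129 -0.952]
```

```bash
python3 -m pendant '[0.03,-0.035,0.005,0,0,0,0.08,0.03,-0.04,0.005,0,0,0,0.08,0.03,-0.04,0.005,0,0,0,0.08,0.03,-0.04,0.005,0,0,0,0.08,0.03,-0.04,0,0,0,0,0.08,0.02,-0.04,0,0,0,0,0.08,0,0,0,0,0,0,0.08]'
python3 - <<'E'
from h import *
o=ctrl.get_obs(); im=ctrl.camera("wrist"); np.savez("w1.npz",im=im,p=o["eef_pos"],r=o["eef_rot"])
cv2.imwrite("pics/w1.png",im[:,:,::-1]); c=cam("wrist",o)
print(o["eef_pos"],np.abs(o["dq"]).max())
for t in ("camera_stand","camera_lens","offcut"):
    for s in ctrl.silhouettes(t,"wrist")[:2]:
        ys,xs=np.nonzero(s["mask"]); m=[xs.mean(),ys.mean()]
        print(t,round(s["score"],2),s["bbox"],len(xs),np.round(m,1),np.round(plane(c,m,.087)[0],3))
E
```

```text
time_s: 2.02
eef_pos: [0.4136, 0.2843, 0.2514]
eef_rot: [-0.69, 0.69, -0.154, 0.154]
wrist_force: [-0.3, 1.0, 0.2]
opening: 0.942
[0.41359572 0.28426027 0.25140788] 0.06104902501910731
camera_stand 0.73 [236.9, 150.5, 316.7, 232.8] 4301 [279.4 193.9] [0.449 0.295 0.087]
camera_lens 0.73 [260.1, 182.3, 312.2, 234.7] 1762 [284.5 210.3] [0.469 0.293 0.087]
offcut 0.86 [173.4, 230.8, 205.7, 274.3] 800 [187.5 251.7] [0.468 0.171 0.087]
```

View pics/w1.png

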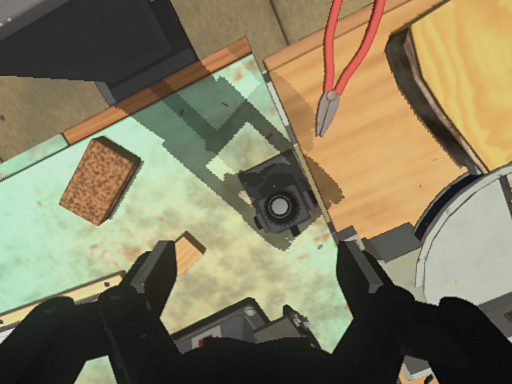

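```bash
python3 -c "
import cv2
im=cv2.imread('pics/w1.png')[140:250,225:335]
cv2.imwrite('pics/w1z.png',cv2.resize(im,None,fx=5.4,fy=5.4,interpolation=cv2.INTER_CUBIC))"
```

```text
(no output)
```

View pics/w1z.png

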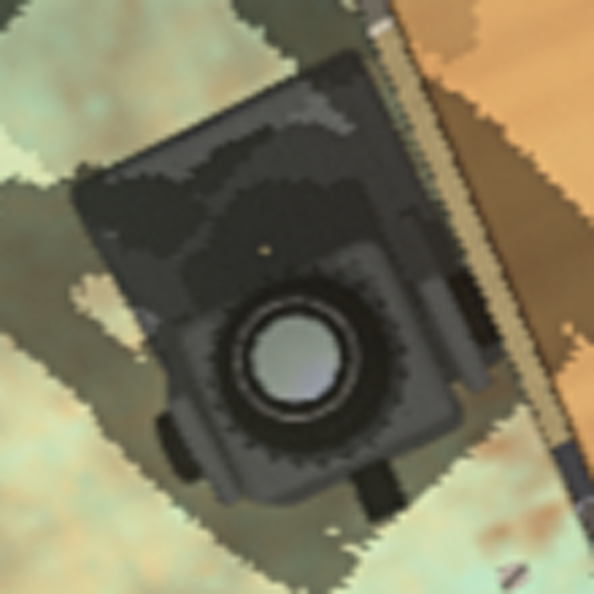

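The lens glass is at about (279.5,205.6). The base's front corners are at (239,175) and (290,149). I'll take a second view on the way to the track.

```bash
python3 -m pendant '[0.01,-0.04,0,0,0,-10,0.08,0.01,-0.04,0,0,0,-10,0.08,0.01,-0.04,0,0,0,-10,0.08,0,0,0,0,0,0,0.08,0,0,0,0,0,0,0.08]' || python3 -m pendant '[0.01,-0.04,0,0,0,-10,0.08,0.01,-0.04,0,0,0,-10,0.08,0.01,-0.04,0,0,0,-10,0.08,0,0,0,0,0,0,0.08]'
python3 - <<'E'
from h import *
o=ctrl.get_obs(); im=ctrl.camera("wrist"); np.savez("w2.npz",im=im,p=o["eef_pos"],r=o["eef_rot"])
cv2.imwrite("pics/w2.png",im[:,:,::-1]); c=cam("wrist",o)
print(o["eef_pos"],np.abs(o["dq"]).max())
for t in ("camera_stand","camera_lens","track"):
    for s in ctrl.silhouettes(t,"wrist")[:2]:
        ys,xs=np.nonzero(s["mask"]); m=[xs.mean(),ys.mean()]
        print(t,round(s["score"],2),s["bbox"],len(xs),np.round(m,1),np.round(plane(c,m,.087)[0],3))
        if t=="camera_stand":
            x0,y0=[int(v)-8 for v in s["bbox"][:2]]
            print("zoom",x0,y0); cv2.imwrite("pics/w2z.png",cv2.resize(im[y0:y0+110,x0:x0+110,::-1],None,fx=5,fy=5,interpolation=cv2.INTER_CUBIC))
E
```

```text
time_s: 2.85
eef_pos: [0.4419, 0.1676, 0.2513]
eef_rot: [0.628, -0.628, 0.325, -0.325]
wrist_force: [-0.1, 0.4, 0.3]
opening: 0.935
[0.44186644 0.16763987 0.25128839] 0.013451296511027857
camera_stand 0.96 [289.0, 34.0, 384.0, 135.5] 5806 [338.6  86.2] [0.459 0.281 0.087]
zoom 281 26
camera_lens 0.71 [322.6, 58.0, 385.5, 122.9] 2700 [353.1  92.4] [0.474 0.285 0.087]
track 0.97 [114.3, 250.0, 270.7, 384.0] 4788 [214.5 299.2] [0.494 0.005 0.087]
track 0.3 [323.0, 59.4, 387.6, 121.9] 2695 [353.2  91.8] [0.474 0.286 0.087]
```

View pics/w2.png

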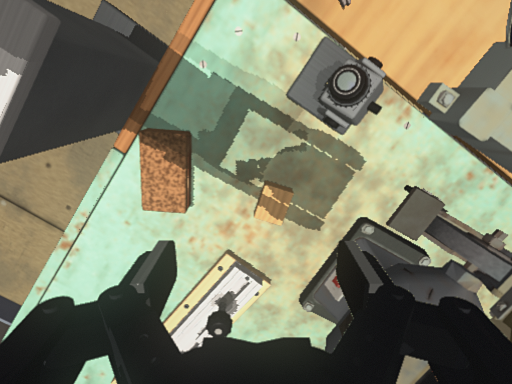

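View pics/w2z.png

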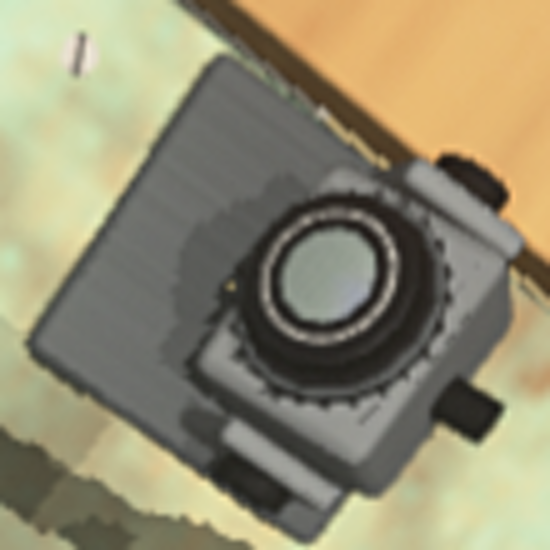

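The lens glass is at about (346.6,80.2). The base corners are at (286.6,94.6), (325,36.2) and (342.6,134). The track and knob are at the bottom.

```bash
cat >> h.py <<'E'
def camf(f):
    d=np.load(f); return cam("wrist",dict(eef_pos=d["p"],eef_rot=d["r"]))
E
python3 - <<'E'
from h import *
c1,c2=camf("w1.npz"),camf("w2.npz")
f=lambda a,b:tri([(c[2],ray(c,u)[1][0]) for c,u in((c1,a),(c2,b))])
L=f((279.5,205.6),(346.6,80.2)); print("lens",L)
A=f((239,175),(286.6,94.6)); B=f((289.8,149.4),(325,36.2)); print(A,B)
for z in (0,.006,.01):
    for c,u in ((c1,[(239,175),(289.8,149.4)]),(c2,[(286.6,94.6),(325,36.2),(342.6,134)])):
        P=plane(c,u,z); e=P[1]-P[0]; print(z,P[:,:2].round(4).tolist(),np.linalg.norm(e),"yaw of front normal(-x side) dev",np.arctan2(-e[0],e[1]), [np.linalg.norm(P[2]-P[0]) if len(P)>2 else 0])
E
```

```text
lens (array([0.46142128, 0.28991117, 0.08729025]), [np.float64(0.00015901240451213238), np.float64(0.0001590124045121892)])
(array([0.42982894, 0.25048508, 0.00359298]), [np.float64(0.00032232547008059613), np.float64(0.0003223254700807199)]) (array([0.42607653, 0.32649941, 0.01034908]), [np.float64(0.00042638591038399783), np.float64(0.00042638591038397626)])
0 [[0.4309, 0.25], [0.428, 0.3265]] 0.07653952075016342 yaw of front normal(-x side) dev 0.038670875481521136 [0]
0 [[0.4299, 0.2505], [0.4273, 0.3293], [0.5191, 0.2534]] 0.07887559285794242 yaw of front normal(-x side) dev 0.03308315205992795 [np.float64(0.08924779631731755)]
0.006 [[0.4296, 0.2511], [0.4267, 0.3264]] 0.07537042992748362 yaw of front normal(-x side) dev 0.03867087548152037 [0]
0.006 [[0.4294, 0.2502], [0.4268, 0.3278], [0.5172, 0.2531]] 0.07767074422600602 yaw of front normal(-x side) dev 0.033083152059928365 [np.float64(0.08788450912795946)]
0.01 [[0.4287, 0.2518], [0.4258, 0.3263]] 0.07459103604569715 yaw of front normal(-x side) dev 0.03867087548152031 [0]
0.01 [[0.429, 0.25], [0.4265, 0.3268], [0.5159, 0.2529]] 0.07686751180471506 yaw of front normal(-x side) dev 0.03308315205992891 [np.float64(0.08697565100172062)]
```

```bash
python3 -m pendant '[0.01,-0.045,0,0,0,-5,0.08,0.01,-0.045,0,0,0,-5,0.08,0.01,-0.045,0,0,0,-5,0.08,0.01,-0.045,0,0,0,-5,0.08,0.01,-0.045,0,0,0,-5,0.08,0.01,-0.045,0,0,0,-5,0.08,0,0,0,0,0,0,0.08,0,0,0,0,0,0,0.08]'
python3 - <<'E'
from h import *
o=ctrl.get_obs(); im=ctrl.camera("wrist"); np.savez("w3.npz",im=im,p=o["eef_pos"],r=o["eef_rot"])
cv2.imwrite("pics/w3.png",im[:,:,::-1]); c=cam("wrist",o)
print(o["eef_pos"],np.abs(o["dq"]).max())
for t in ("track","bar_stud_head","bar_stud","round_stud_centre"):
    for s in ctrl.silhouettes(t,"wrist")[:2]:
        ys,xs=np.nonzero(s["mask"]); m=[xs.mean(),ys.mean()]
        print(t,round(s["score"],2),s["bbox"],len(xs),np.round(m,1),np.round(plane(c,m,.075)[0],3))
E
```

```text
time_s: 4.05
eef_pos: [0.502, -0.1026, 0.251]
eef_rot: [0.522, -0.522, 0.477, -0.477]
wrist_force: [-0.8, 0.4, 0.0]
opening: 0.938
[ 0.50204427 -0.1025519   0.25097976] 0.019720794250282975
track 0.61 [222.4, 44.5, 326.1, 294.8] 13701 [270.  161.8] [ 0.516 -0.096  0.075]
bar_stud_head 0.9 [248.0, 239.8, 265.2, 288.0] 764 [255.9 264. ] [ 0.512 -0.223  0.075]
bar_stud 0.56 [246.0, 238.7, 265.1, 291.2] 742 [255.5 264.4] [ 0.512 -0.224  0.075]
round_stud_centre 0.69 [119.0, 0.0, 186.3, 37.6] 1714 [152.9  14.1] [0.392 0.035 0.075]
round_stud_centre 0.55 [270.0, 90.2, 301.5, 121.3] 753 [285.2 106.4] [ 0.526 -0.037  0.075]
```

View pics/w3.png

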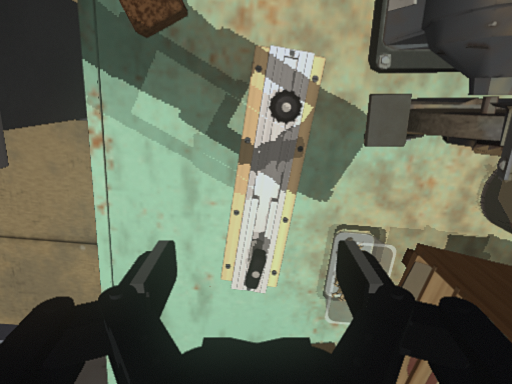

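```bash
python3 -c "
import cv2
im=cv2.imread('pics/w3.png')
cv2.imwrite('pics/w3a.png',cv2.resize(im[40:170,205:345],None,fx=4.5,fy=4.5,interpolation=cv2.INTER_CUBIC))
cv2.imwrite('pics/w3b.png',cv2.resize(im[165:300,205:345],None,fx=4.4,fy=4.4,interpolation=cv2.INTER_CUBIC))"
```

```text
(no output)
```

View pics/w3a.png

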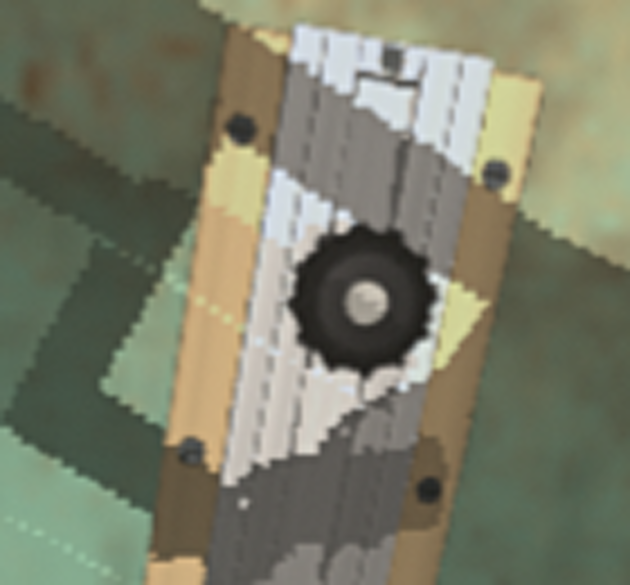

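View pics/w3b.png

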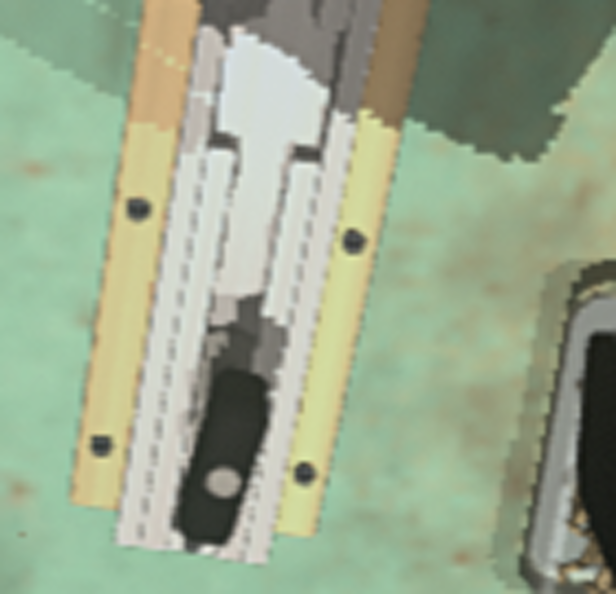

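The far knob is at about (286,107) and the bar head at (256,265), with its top dot near (255,274). The gap's right edge is near (258,199). Converting to metric.

Run:
```python
from h import *
c=camf("w3.npz")
a=lambda x,y:(205+x/4.5-.4,40+y/4.5-.4)
b=lambda x,y:(205+x/4.4-.4,165+y/4.4-.4)
P=plane(c,[a(298,25),a(493,62),b(118,545),b(267,563)],.032); print("alu corners",P[:,:2].round(4).tolist())
print("mid",P.mean(0).round(4),"len",np.linalg.norm(P[0]-P[2]),np.linalg.norm(P[1]-P[3]),"wid",np.linalg.norm(P[0]-P[1]),np.linalg.norm(P[2]-P[3]))
d=(P[0]+P[1]-P[2]-P[3])/2; yaw=np.arctan2(-d[0],d[1]); print("yaw",yaw)
S=[a(242,129),a(497,174),a(191,450),a(430,490),b(138,209),b(354,241),b(101,445),b(305,473)]
Q=plane(c,S,.012); print("screws",Q[:,:2].round(4).tolist(),"mid",Q.mean(0).round(4))
for i,j in((0,6),(1,7)): e=Q[i]-Q[j]; print(np.arctan2(-e[0],e[1]),np.linalg.norm(e))
G=plane(c,[b(235,150),b(295,160)],.032); print("gap -y edge",G.round(4).tolist())
H=plane(c,[b(222,482)],.083); print("head top",H.round(4))
E=plane(c,[b(178,525),b(203,432)],.083); e=E[1]-E[0]; print("head yaw L",np.arctan2(-e[0],e[1]))
E=plane(c,[b(238,535),b(269,415)],.083); e=E[1]-E[0]; print("head yaw R",np.arctan2(-e[0],e[1]))
K=plane(c,[a(366,302)],.083); print("knob top",K.round(4))
cc=P.mean(0); y=d/np.linalg.norm(d); x=np.array([y[1],-y[0],0])
for n,v in(("head",H[0]),("knob",K[0]),("g",G[0]),("g2",G[1])): print(n,(v-cc)@x,(v-cc)@y)
print(np.round(quat(np.load('w3.npz')['r']).as_matrix(),3))
```

```text
alu corners [[0.5063, 0.0248], [0.5549, 0.0209], [0.4837, -0.2928], [0.5322, -0.2953]]
mid [ 0.5193 -0.1356  0.032 ] len 0.31848355472609646 0.31703488590902557 wid 0.04872194407620378 0.04857573178539653
yaw -0.07119060074006109
screws [[0.4949, 0.0016], [0.5634, -0.0034], [0.4884, -0.0837], [0.5571, -0.0889], [0.4813, -0.1841], [0.5497, -0.1888], [0.475, -0.2694], [0.5434, -0.2739]] mid [ 0.5191 -0.1363  0.012 ]
-0.0734883215577817 0.27164733476693276
-0.07358536040188605 0.27118417250217114
gap -y edge [[0.5088, -0.1547, 0.032], [0.5265, -0.1562, 0.032]]
head top [[ 0.5121 -0.2322  0.083 ]]
head yaw L -0.14615293926631878
head yaw R -0.12404522691558573
knob top [[ 0.5256 -0.0364  0.083 ]]
head -0.0002438253967285125 -0.09690892354851487
knob -0.0007399621210450627 0.09936630425206207
g -0.009084893771062448 -0.019786340370630907
g2 0.008711929109563522 -0.02002766725280081
[[ 0.09  -0.001  0.996]
 [-0.996  0.001  0.09 ]
 [-0.001 -1.    -0.001]]
```

Everything agrees with the given sizes: track centre (0.519,-0.136), yaw -0.073, studs about ±98 mm from the middle and the gap edge at -20 mm. Head: (0.512,-0.232), yaw about -0.135. Moving above it.

```bash
python3 -m pendant '[0.003,-0.043,-0.01,0,0,-5,0.05,0.003,-0.043,-0.02,0,0,-5,0.05,0.004,-0.043,-0.03,0,0,-3,0.05,0,0,-0.04,0,0,0,0.05,0,0,-0.02,0,0,0,0.05,0,0,0,0,0,0,0.05,0,0,0,0,0,0,0.05]'
python3 - <<'E'
from h import *
o=ctrl.get_obs(); im=ctrl.camera("wrist"); np.savez("w4.npz",im=im,p=o["eef_pos"],r=o["eef_rot"])
cv2.imwrite("pics/w4.png",im[:,:,::-1]); c=cam("wrist",o)
print(o["eef_pos"],np.abs(o["dq"]).max(),np.round(quat(o["eef_rot"]).as_matrix(),3))
E
```

```text
time_s: 5.18
eef_pos: [0.513, -0.2325, 0.1325]
eef_rot: [-0.465, 0.464, -0.533, 0.534]
wrist_force: [-0.3, -0.0, 1.2]
opening: 0.583
[ 0.51297171 -0.23247611  0.13249695] 0.012466897551052488 [[-0.137  0.001  0.991]
 [-0.991 -0.001 -0.137]
 [ 0.001 -1.     0.002]]
```

View pics/w4.png

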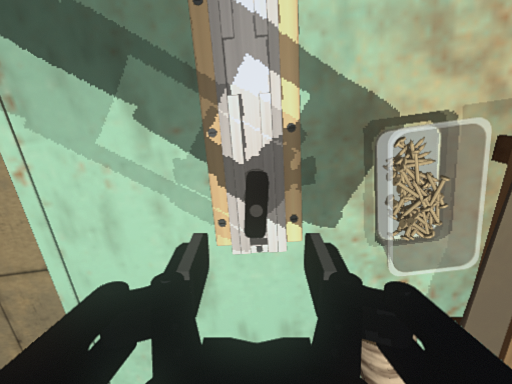

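Head centred between the fingers at about (256,205), its axis along the image column. The dot is at (256,211).

```bash
python3 - <<'E'
from h import *
print(plane(camf("w4.npz"),[(256,210.7)],.083))
E
python3 -m pendant '[0,0,-0.03,0,0,0,0.05,0,0,-0.03,0,0,0,0.05,0,0,-0.02,0,0,0,0.05,0,0,0,0,0,0,0.05,0,0,0,0,0,0,0.05]'
```

```text
[[ 0.51267301 -0.23247036  0.083     ]]
time_s: 5.85
eef_pos: [0.5133, -0.2331, 0.053]
eef_rot: [-0.465, 0.464, -0.532, 0.534]
wrist_force: [-0.2, -1.2, -0.3]
opening: 0.586
```

```bash
python3 -m pendant '[0,0,0,0,0,0,0.03,0,0,0,0,0,0,0.01,0,0,0,0,0,0,0.0,0,0,0,0,0,0,0,0,0,0,0,0,0,0,0,0,0,0,0,0,0]'
python3 - <<'E'
from h import *
o=ctrl.get_obs(); im=ctrl.camera("wrist"); cv2.imwrite("pics/w5.png",im[:,:,::-1]); print(o["opening"]*.0854,o["wrist_force"],o["torque"])
E
```

```text
time_s: 6.6
eef_pos: [0.5129, -0.233, 0.0525]
eef_rot: [-0.464, 0.464, -0.533, 0.534]
wrist_force: [0.2, 0.5, 6.4]
opening: 0.179
0.01532032014561734 [0.16293402 0.52407569 6.35143391] [ 0.09946617  0.17609881 -0.00422019]
```

View pics/w5.png

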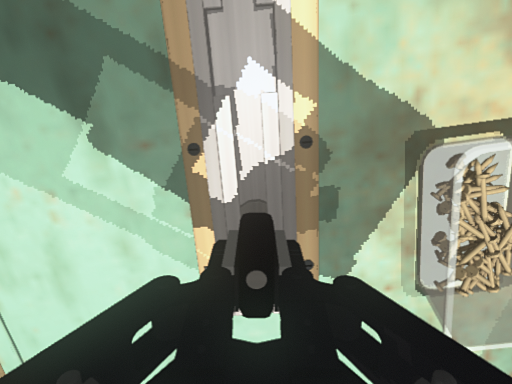

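Grip is good: 15.3 mm opening, with the head between the pads at (256,265). I'll raise it 2 mm and slide along the slot.

```bash
python3 -m pendant '[0,0,0.001,0,0,0,0,0,0,0.001,0,0,0,0,0.001,0.0145,0,0,0,0,0,0.0015,0.02,0,0,0,0,0,0.0015,0.02,0,0,0,0,0]'; python3 -m pendant '[0.0015,0.02,0,0,0,0,0,0.0015,0.022,0,0,0,0,0,0,0,0,0,0,0,0,0,0,0,0,0,0,0]'
python3 - <<'E'
from h import *
o=ctrl.get_obs(); im=ctrl.camera("wrist"); cv2.imwrite("pics/w6.png",im[:,:,::-1]);np.savez("w6.npz",im=im,p=o["eef_pos"],r=o["eef_rot"])
d=o["eef_pos"]-[.5192,-.136,0];y=np.array([.073,.9973,0]);print(d@y, d@[.9973,-.073,0])
E
```

```text
time_s: 7.28
eef_pos: [0.516, -0.1759, 0.053]
eef_rot: [0.464, -0.464, 0.533, -0.533]
wrist_force: [-0.2, -0.2, -1.3]
opening: 0.178
time_s: 7.78
eef_pos: [0.5194, -0.1358, 0.0534]
eef_rot: [-0.465, 0.465, -0.533, 0.533]
wrist_force: [-0.7, -0.5, -0.9]
opening: 0.179
0.00017450470550784374 0.0002092323313609263
```

View pics/w6.png

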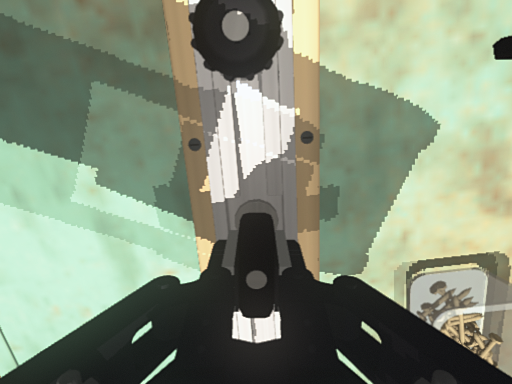

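The stud is in the middle of the gap and the knob is clear at (236,25). Lifting.

```bash
python3 -m pendant '[0,0,0.004,0,0,0,0,0,0,0.006,0,0,0,0,0,0,0.01,0,0,0,0,0,0,0.02,0,0,0,0]'; python3 -m pendant '[0,0,0.05,0,0,0,0,0,0,0.05,0,0,0,0,0,0,0.05,0,0,0,0,0,0,0,0,0,0,0,0,0,0,0,0,0,0]'
python3 - <<'E'
from h import *
o=ctrl.get_obs(); im=ctrl.camera("wrist"); cv2.imwrite("pics/w7.png",im[:,:,::-1]);np.savez("w7.npz",im=im,p=o["eef_pos"],r=o["eef_rot"])
s=ctrl.camera("side"); cv2.imwrite("pics/s7.png",cv2.resize(s[100:250,200:400,::-1],None,fx=4,fy=4,interpolation=cv2.INTER_CUBIC))
E
```

```text
time_s: 8.32
eef_pos: [0.5187, -0.1359, 0.0936]
eef_rot: [0.464, -0.464, 0.534, -0.533]
wrist_force: [0.1, -0.4, -1.3]
opening: 0.177
time_s: 8.95
eef_pos: [0.5188, -0.1359, 0.2431]
eef_rot: [0.464, -0.464, 0.533, -0.533]
wrist_force: [-1.3, 0.4, -2.3]
opening: 0.176
```

View pics/w7.png

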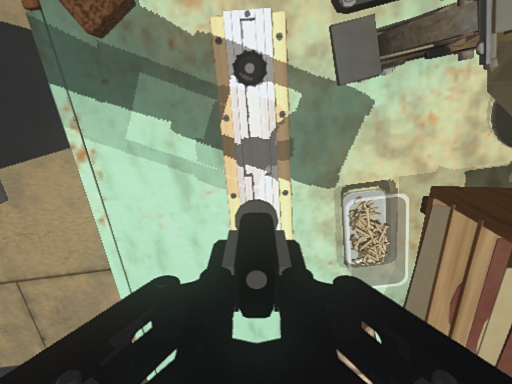

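View pics/s7.png

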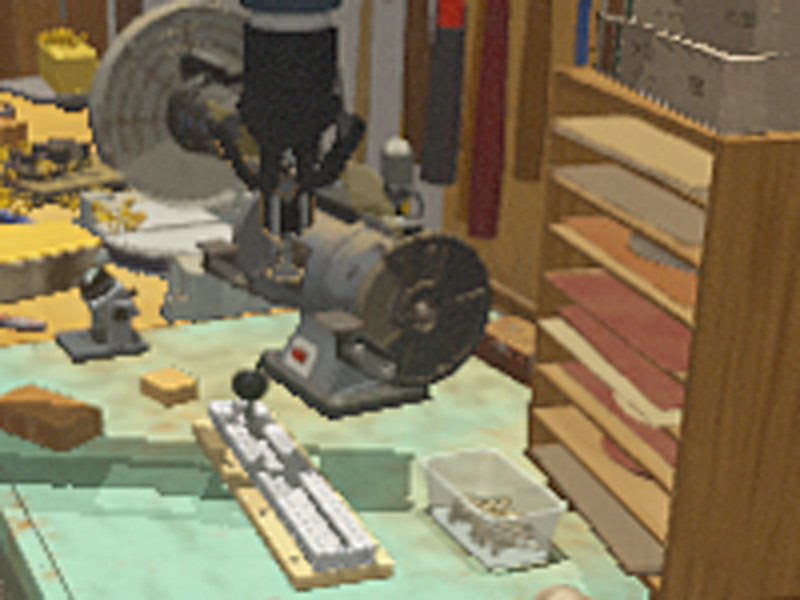

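The stud is out of the track and hangs in the gripper; the knob stays at (249,68). Checking how it sits in the tool frame.

Run:
```python
from h import *
i=ctrl.camera_info("wrist"); T=i["tool_from_camera"]; c=(i,T[:3,:3],T[:3,3])
p,v=ray(c,[(256,279.5)]); 
for y in (-.0305,): print("dot tool",p+v[0]*((y-p[1])/v[0,1]))
a=np.linspace(0,2*np.pi,60)
im=cv2.imread("pics/w7.png")
S=5;x0,y0=206,190
big=cv2.resize(im[y0:y0+105,x0:x0+105],None,fx=S,fy=S,interpolation=cv2.INTER_CUBIC)
for xo,col in((0,(0,0,255)),):
  for yy in(.0293,.0343):
    P=np.c_[xo+.014*np.cos(a),0*a+yy,.014*np.sin(a)]
    uv=project(c,P)
    for u in uv: cv2.circle(big,tuple(int(t) for t in ((u+.5-[x0,y0])*S)),1,col if yy<.03 else (0,255,0),-1)
  P=[[xo+sx*.008*0+sy*.023,yy,sx*.008] for yy in(-.0305,-.0065) for sx in(-1,1) for sy in(-1,1)]
  for u in project(c,P): cv2.circle(big,tuple(int(t) for t in ((u+.5-[x0,y0])*S)),3,(255,0,255),-1)
cv2.imwrite("pics/w7z.png",big)
```

```text
dot tool [-0.00073299 -0.0305     -0.00036562]
```

View pics/w7z.png

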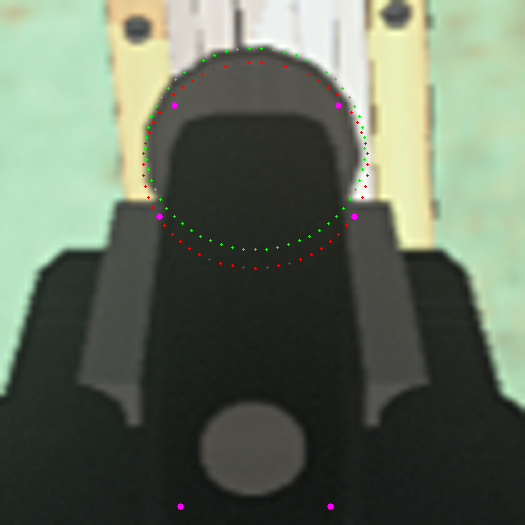

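The foot outline matches the model (origin on the tool axis, underside 34.4 mm past the TCP). Target: TCP (0.4092,0.2881,0.1778), tool y = (0.4997,0.0175,-0.866). First to a waypoint 60 mm further out along the axis.

```bash
python3 -m pendant '[-0.014,0.035,0,0,-2,0,0,-0.014,0.043,0,0,-3,0,0,-0.014,0.043,0,0,-3,0,0,-0.014,0.043,0,0,-3,0,0,-0.014,0.043,0,0,-3,0,0,-0.014,0.043,0,0,-3,0,0,-0.014,0.043,0,0,-3,0,0,-0.014,0.043,0,0,-3,0,0,-0.014,0.043,0,0,-4,0,0,-0.014,0.035,-0.01,0,-3,0,0,0,0.009,0,0,0,0,0,0,0,0,0,0,0,0]'
python3 - <<'E'
from h import *
o=ctrl.get_obs(); Rt=quat(o["eef_rot"]).as_matrix()
im=ctrl.camera("wrist"); cv2.imwrite("pics/w8.png",im[:,:,::-1]);np.savez("w8.npz",im=im,p=o["eef_pos"],r=o["eef_rot"])
t=np.array([.4997,.0175,-.866]);t/=np.linalg.norm(t)
y=Rt[:,1]; w=np.cross(y,t); print(np.round(Rt,3),"rotvec deg",np.degrees(w)); print(o["eef_pos"],np.array([.4092,.2881,.1778])-o["eef_pos"])
E
```

```text
time_s: 10.55
eef_pos: [0.3788, 0.2871, 0.2323]
eef_rot: [-0.586, 0.312, -0.395, 0.635]
wrist_force: [0.2, -0.7, -1.3]
opening: 0.181
[[-0.118  0.498  0.859]
 [-0.991 -0.001 -0.136]
 [-0.067 -0.867  0.493]] rotvec deg [ 0.90179796 -0.11901683  0.51795109]
[0.37877204 0.28709272 0.23229296] [ 0.03042796  0.00100728 -0.05449296]
```

View pics/w8.png

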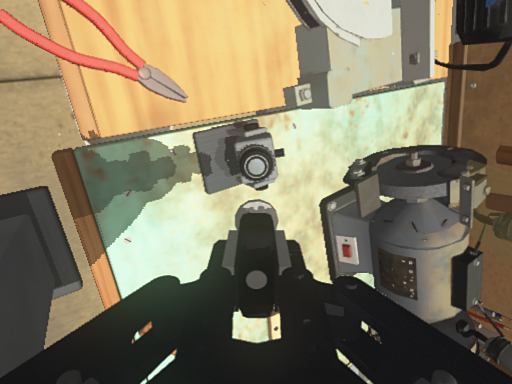

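The stud's foot shows at (257,210) and the lens at about (258,167), both in one picture. I'll check the lens prediction against it.

Run:
```python
from h import *
c=camf("w8.npz"); im=cv2.imread("pics/w8.png")
ax=np.array([-.4997,-.0175,.866]); ax/=np.linalg.norm(ax); L=np.array([.4614,.2899,.0873])
e1=np.cross(ax,[0,0,1]);e1/=np.linalg.norm(e1);e2=np.cross(ax,e1)
a=np.linspace(0,2*np.pi,40)
S=7;x0,y0=200,110
big=cv2.resize(im[y0:y0+80,x0:x0+100],None,fx=S,fy=S,interpolation=cv2.INTER_CUBIC)
for P,col in((L+.017*(np.outer(np.cos(a),e1)+np.outer(np.sin(a),e2)),(0,0,255)),(L[None],(0,255,0))):
    for u in project(c,P): cv2.circle(big,tuple(int(t) for t in((u+.5-[x0,y0])*S)),2,col,-1)
print(project(c,L))
for P in [[.43,.2503,.003],[.4272,.328,.003],[.5183,.2532,.003]]:
    for u in project(c,[P]): cv2.circle(big,tuple(int(t) for t in((u+.5-[x0,y0])*S)),3,(255,0,255),-1)
cv2.imwrite("pics/w8z.png",big)
```

```text
[[255.94552761 166.00303782]]
```

View pics/w8z.png

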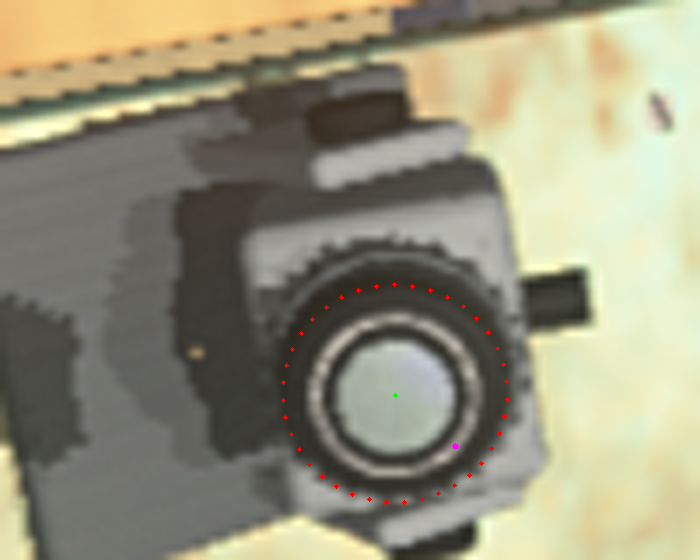

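The lens agrees to about 0.3 px. Final approach along the axis.

```bash
python3 -m pendant '[0.008,0,-0.014,0.9,-0.1,0.5,0,0.008,0.0005,-0.014,0,0,0,0,0.007,0.0005,-0.013,0,0,0,0,0.005,0,-0.009,0,0,0,0,0.0024,0,-0.0045,0,0,0,0,0,0,0,0,0,0,0,0,0,0,0,0,0,0,0,0,0,0,0,0,0]'
python3 - <<'E'
from h import *
o=ctrl.get_obs(); Rt=quat(o["eef_rot"]).as_matrix()
im=ctrl.camera("wrist"); cv2.imwrite("pics/w9.png",im[:,:,::-1]);np.savez("w9.npz",im=im,p=o["eef_pos"],r=o["eef_rot"])
s=ctrl.camera("side"); cv2.imwrite("pics/s9.png",cv2.resize(s[100:220,160:290,::-1],None,fx=5,fy=5,interpolation=cv2.INTER_CUBIC))
t=np.array([.4997,.0175,-.866]);t/=np.linalg.norm(t)
y=Rt[:,1]; w=np.cross(y,t); print("rotvec deg",np.degrees(w)); print(np.array([.4092,.2881,.1778])-o["eef_pos"])
foot=o["eef_pos"]+Rt@[-.0003,.0344,-.0001]; L=np.array([.4614,.2899,.0873]); d=foot-L
print("foot",foot,"along",d@-t,"lateral",d-(d@t)*t, o["wrist_force"],np.abs(o["dq"]).max())
E
```

```text
time_s: 11.6
eef_pos: [0.4097, 0.2883, 0.1793]
eef_rot: [-0.592, 0.307, -0.398, 0.63]
wrist_force: [0.2, -0.2, -2.1]
opening: 0.177
rotvec deg [-0.05458102  0.15740806 -0.0283135 ]
[-0.00045713 -0.00021619 -0.001502  ]
foot [0.42687579 0.28926593 0.14953498] along 0.07115967640092778 lateral [0.00103495 0.00061125 0.00060954] [ 0.15352906 -0.18845792 -2.05019478] 0.0019208659763046486
```

View pics/w9.png

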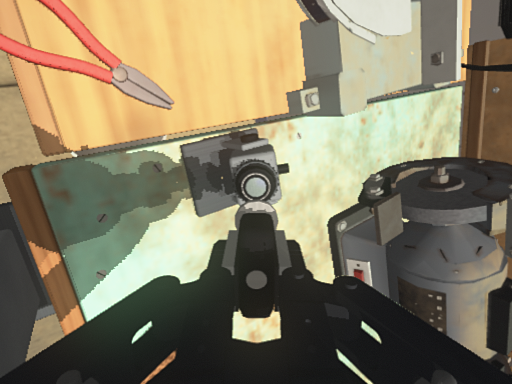

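View pics/s9.png

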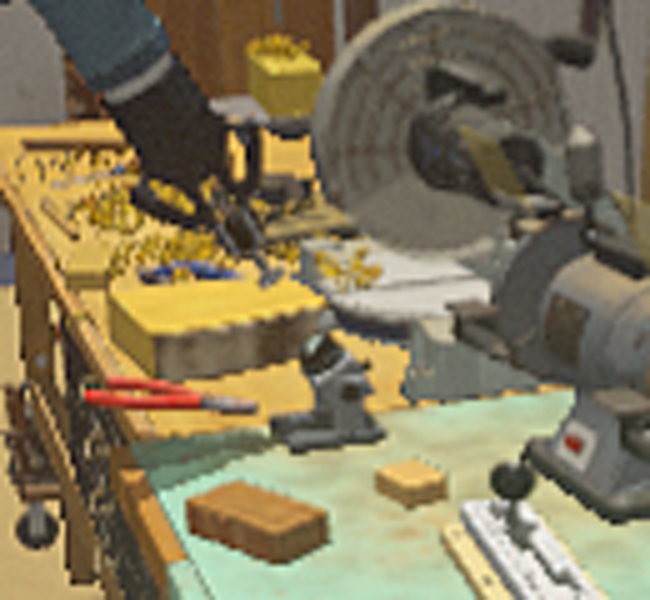

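The side view shows the foot pointing at the lens from above and in front. About 1.5 mm is left to correct.

```bash
python3 -m pendant '[-0.0004,-0.0006,-0.0016,0,0.15,0,0,0,0,0,0,0,0,0,0,0,0,0,0,0,0,0,0,0,0,0,0,0]'
python3 - <<'E'
from h import *
L=np.array([.4614,.2899,.0873]);t=np.array([.4997,.0175,-.866]);t/=np.linalg.norm(t)
D=[];W=[]
for k in range(6):
    ctrl.camera("wrist"); o=ctrl.get_obs(); Rt=quat(o["eef_rot"]).as_matrix()
    d=o["eef_pos"]+Rt@[-.0003,.0344,-.0001]-L; D.append(np.r_[-d@t,d-(d@t)*t]); W.append(np.degrees(np.cross(Rt[:,1],t)))
print(np.mean(D,0).round(4),np.std(D,0).round(4),np.mean(W,0).round(2))
im=ctrl.camera("wrist"); c=cam("wrist",o); print(project(c,L)); cv2.imwrite("pics/w10z.png",cv2.resize(im[150:250,205:305,::-1],None,fx=6,fy=6,interpolation=cv2.INTER_CUBIC))
s=ctrl.camera("scene"); cv2.imwrite("pics/sc10.png",s[100:250,100:340,::-1].repeat(3,0).repeat(3,1))
E
```

```text
time_s: 12.2
eef_pos: [0.4092, 0.2874, 0.1772]
eef_rot: [-0.592, 0.308, -0.399, 0.629]
wrist_force: [-0.3, 0.6, -1.6]
opening: 0.182
[ 0.0696 -0.0003 -0.0003 -0.0002] [0. 0. 0. 0.] [-0.02 -0.04 -0.01]
[[257.31855846 185.79870108]]
```

View pics/w10z.png

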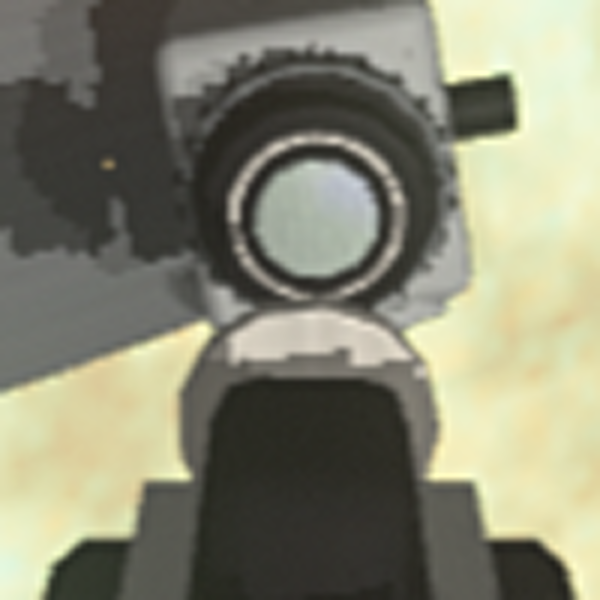

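View pics/sc10.png

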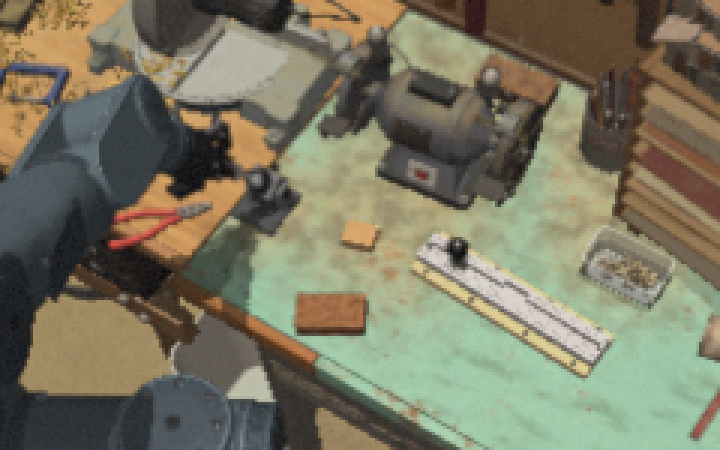

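The lens shows at (257.4,185.8), exactly where predicted. The foot is steady in front of it and the knob and bystanders look undisturbed. Handing in.

```bash
python3 -c "
from bench import ctrl
o=ctrl.get_obs(); print(o['time_s'],abs(o['dq']).max(),o['opening']); print(ctrl.hand_in())"
```

```text
12.6 0.0029407489121144816 0.17519285779900223
the job is handed in; nothing more can be done
None
```

I gripped the bar stud by its head and slid it along the slot to the gap. There I lifted it out, and I am holding it in front of the inspection camera; I handed the job in at 12.6 s.

- **Final position:** from the arm's reading and my fix on the lens, the underside of the foot is 69.6 mm from the glass. It is about 0.5 mm off the optical axis and within 0.1° of square to it. All of this relies on the camera calibration, which is good to about 2 mm.
- **Lens check:** the last wrist picture shows the lens within 0.1 px of where I predicted it.
- **Stability:** the arm was still, and the gripper was closed on the head with a steady opening.
- **Rest of the scene:** in the last scene picture the round-headed stud is still in the track. The camera, offcut, sanding block and pliers look unmoved. I did not check the pencil, screwdriver and half log individually; the arm never went near them.
- **Small disagreement:** the dot on top of the head suggests the stud leans up to 0.7° in the grip, while the foot's outline suggests almost no lean. I made no correction for it beyond a 0.3 mm average offset.

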